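# Load the spice caddy and latch its keeper bar

## Robot

A 7-joint arm with a two-finger parallel gripper is mounted at the origin on a cart in front of the work surface, level with it; the furniture and walls round the work are solid. World frame = base frame: x ahead of the robot, y to its left, z up, the work surface at z = 0. Lengths are in m, angles in rad, forces in N, time in s.
With the tool pointing down it reaches from about 0.425 to 0.95 m from the base axis. Payload 4.7 kg.
Tool frame: the origin (TCP) lies at the very end of the fingers, on their centre line; the grasp point (between the pads) lies 19 mm behind it (hold_point_z is the distance from the TCP to the grasp point, in m); z points along the fingers, y is the line along which they close (so a half turn about z gives the same grasp; the last joint's range is limited). The gripper opens to 87 mm and grips with 3 to 60 N. Pads are 19 mm wide; open, the fingers measure 117 mm over their backs; the gripper's body (75 mm by 190 mm) begins 51 mm behind the grasp point.
Start: joints at [1.144, 0.469, -0.049, 1.532, 0.024, 1.141, -0.082], TCP at [0.262, -0.622, 0.223] pointing down, gripper open.
Joint ranges: [-2.59, 2.59], [-0.33, 1.99], [-1.39, 1.29], [0.1, 2.45], [-1.04, 4.18], [0.21, 1.99], [-2.66, 2.66]. Speed limits (rad/s): [2.57, 2.57, 3.14, 3.14, 3.14, 3.14, 3.14].

## Interface

Orientations are given as a rotation vector (axis times angle).
In Python, from workcell import get_obs, capture, calibration, hand_in, find_in, silhouettes, mark_of, hold_point_z gives the robot as it stands. The module is installed in compiled form; this text tells all that it offers.
- The arm moves only by the tool move_arm, never from a script. Its argument "plan" is a list of rows, each a list of 7 numbers: the shift along the tool's x, y, z each as a share of 0.2 m, from -1 to 1, then the turn, a rotation vector about the tool's x, y, z each as a share of 180 degrees, from -1 to 1, then the opening in per cent of the stroke, from 0 (shut) to 100 (fully open). A call has 1 to 10 rows; each row is the pose to reach, as a shift and turn from the pose commanded when the call began, along the tool's axes at that moment, turning the shorter way round; what a row does not reach only later rows make up. A row lasts 1/8 s, in which the tool goes at most 62.5 mm and 10.7 degrees, less where a joint would pass 70% of its speed; a pose out of reach is approached as far as the arm can. A call with a number of a shift or a turn outside -1 to 1 is refused whole. A call with a gripper value outside its range is refused whole. The fingers move at their own pace and stop on an object; the grip force is fixed at half the most. Time passes only in rows, so rows that repeat a pose let the fingers close. It gives the time, the measured TCP pose, the force, the opening and the grip force at its end, in the units of the state.
- get_obs(): the state, without advancing time (a new reading comes with each control period).
- capture(name): name is "side" or "top"; returns the picture (420x560x3 uint8, red, green, blue); there is no depth.
- calibration(name): a dict with "intrinsics" (3x3 intrinsics, pixels), "pose" (4x4, takes a point from camera to world coordinates). Camera axes: x right, y down, z forward; pixel columns grow to the right and rows downward; lengths in m; the calibration is good to about 2 mm. A picture is of the moment at which its call begins. calibration takes no time and is no camera call.
- hand_in(): hands the job in; it is judged then, once.
Trained networks look in the newest picture that a camera, given by its name, has taken for a name from the list of things; names that differ only in an ending like _2 or _b are one class to them, and where a whole thing is asked for, a point or a joint stands for the part that bears it (a point fixed in the world has none). Each returns a list of dicts, best first, with "conf" (0 to 1); they miss things now and then, are a little off and sometimes report something else, mostly with a low value. They report only what shows in the picture. A call takes as long as a camera call. They do not tell look-alikes from the thing itself.
- find_in(camera, thing): "position" ([row, column] in pixels, amid what is visible of it).
- silhouettes(camera, thing): "pixels" (420x560 bool, what is visible of it) and "position" ([row, column] in pixels, amid what is visible of it).
- mark_of(camera, thing): "position" ([row, column] in pixels: a listed point, or the origin of a listed thing).
The state is a dict: "clock": time; "joint_pos": joint angles; "joint_vel": joint speeds; "tau": joint torques, N m; "tcp_pos": TCP position; "tcp_rot": TCP orientation; "wrist_force": force on the tool from outside, world axes, zero at the start; "wrist_torque": the same for the moment, N m; "gripper_width": opening from 0.0 (shut) to 1.0 (fully open); "grip_force": force on a finger pad.
Only numpy, scipy, OpenCV 4.12 (cv2) and the standard library are available. Lean on these libraries where they do the work, as an engineer would, in place of code of your own. Each camera call takes 0.05 s, during which the arm holds its last target. There are 200 camera calls.

## Task

One spice jar has been left out on the chopping board. Stand it upright in the empty bay of the wooden spice caddy beside the other two, let go of it, and then swing the caddy's keeper bar fully shut across the front until it snaps home in its roller catch. Leave the other things on the worktop where they are.

Things in the scene. Friction and masses are not known exactly. Their poses are not given: they have to be found in the camera images.
- caddy: Fixed wooden spice caddy, 290 mm long. Origin on the worktop under the middle bay; x to its back (open front faces -x), y along its length, z up. Base x -63 to +42 mm; jars stand at z = 18 mm. Bay centres x = 0, y = -68, 0, +68 mm; bays 60 (y) by 55 mm (x), a cork disc in each. Tops: dividers 53 mm, back and end panels 80, front lip 26
- catch (a point): The roller catch: steel block at the front corner at the caddy's -y end, opposite the hinge. This point is the middle of its white sprung roller (12 mm diameter), 76 mm above the worktop; the block measures 26 x 36 mm, top 88 mm
- free_bay: The cork disc (36 mm across) in the floor of the bay that is empty at the start; origin at the bay's centre on its floor, where the jar's underside goes. It is inlaid, not to be moved
- keeper_bar (a joint): Angle of the keeper bar about its upright hinge: 0 = shut against its stop, lying along the caddy's front from the hinge towards the caddy's -y; grows to 1.5 as it swings out to the front (-x). It stays where it is left. In the last 0.07 rad its nose must push the sprung roller aside, about 3 to 5 N at the knob; below about 0.02 rad the roller drives it home and holds it
- hinge (a point): On the keeper bar's hinge axis, at caddy x = -38, y = +116 mm, 76 mm above the worktop. The bar is flat steel, 7 mm thick, 14 mm high (z 69 to 83 mm), 226 mm from this axis to its nose
- knob (a point): Middle of the red upright knob on the keeper bar (18 mm diameter, 44 mm tall, from 92 to 136 mm above the worktop; this point is 114 mm up), 105 mm from the hinge. It moves with the bar and stands higher than the jars, whose tops are at 124 mm in the caddy. Push it, or pinch it, from above
- chopping_board: Fixed wooden chopping board, 218 x 345 x 18 mm with its handle, lying flat; origin at the middle of its underside, y pointing from the handle to the blade, which spans x +-107, y -44 to +172 mm. The jar that was left out stands on it
- spice_a: Spice jar with red cap (orange-brown picture on a dark label), 106 mm tall, cap 45 mm across from 85 to 106 mm up, glass body 42 mm across, 110 g; origin at the centre of its underside, z along the jar. At the start one of the three jars stands on the board, two in the caddy; which ones varies
- spice_b: Spice jar with red cap (green label and contents), 106 mm tall, cap 45 mm across from 85 to 106 mm up, glass body 42 mm across, 110 g; origin at the centre of its underside, z along the jar. At the start one of the three jars stands on the board, two in the caddy; which ones varies
- spice_c: Spice jar with red cap (brown label, pale contents), 106 mm tall, cap 45 mm across from 85 to 106 mm up, glass body 42 mm across, 110 g; origin at the centre of its underside, z along the jar. At the start one of the three jars stands on the board, two in the caddy; which ones varies
- dial_timer: Bystander: cream kitchen timer with a dial, 72 x 72 x 60 mm; origin under its centre
- creamer: Bystander: small white jug, 67 x 103 x 85 mm; origin under its centre
There are look-alikes about, which are no part of the job. There is more than one size of the spice_b; the job needs the middle-sized. What is shaped like the spice_a but purple is not meant.

How it is judged:
By the outcome, as a careful person would: the job done as asked, in the order asked, and still so for the second after the job is handed in, with the robot touching nothing.
It also fails if it takes over 51 s, if anything falls off the work surface, if the arm or the gripper's body presses on something with over 40 N, if the wrist force passes 120 N, or if a joint passes its speed limit or range.

## Working session

There is one attempt and no reset: what is moved stays moved. The work goes in short steps, Python scripts to look and compute and a tool call to move; the robot and the scene stay as the last step left them, time stands still between calls to the robot, and variables do not carry over. Pictures are saved under pics/ and viewed, at most 10 in all, crops included, and the job is handed in when it is done.

Besides the shell and the picture viewer there is one more tool, called after "Request:" as name([rows], argument=value, ...), one row to a line, values as JSON. move_arm: Moves the arm, as the interface text tells. Its arguments: {"type":"object","properties":{"plan":{"type":"array"}},"required":["plan"]}

```bash
mkdir -p pics
cat > h.py <<'E'
import numpy as np, cv2
from workcell import *
def ray(cam,rc):
    c=calibration(cam);K=np.array(c["intrinsics"]);T=np.array(c["pose"])
    d=T[:3,:3]@np.linalg.inv(K)@np.array([rc[1],rc[0],1.]);return T[:3,3],d
def atz(cam,rc,z):
    o,d=ray(cam,rc);return o+d*(z-o[2])/d[2]
def proj(cam,p):
    c=calibration(cam);K=np.array(c["intrinsics"]);T=np.linalg.inv(np.array(c["pose"]))
    q=K@(T[:3,:3]@np.array(p)+T[:3,3]);return [q[1]/q[2],q[0]/q[2]]
E
python3 - <<'E'
from h import *
np.set_printoptions(precision=3,suppress=True)
for n in("side","top"):
    im=capture(n);cv2.imwrite(f"pics/{n}0.png",im[:,:,::-1])
    print(n,calibration(n)["pose"])
    for t in["spice_b","caddy","free_bay","knob","hinge","catch","chopping_board","dial_timer","creamer"]:
        for f in([find_in,mark_of] if t.startswith("spice") else [mark_of]):
            print(t,f.__name__,[(np.round(d["position"]),round(d["conf"],2)) for d in f(n,t)])
print(get_obs())
E
```

```text
side [[-0.87  -0.273  0.411 -0.068]
 [-0.493  0.498 -0.714  1.106]
 [-0.01  -0.823 -0.567  0.976]
 [ 0.     0.     0.     1.   ]]
spice_b call [(array([259., 257.]), 0.91), (array([182., 370.]), 0.77), (array([325., 244.]), 0.6), (array([271., 246.]), 0.56), (array([182., 348.]), 0.4)]
spice_b call [(array([276., 258.]), 0.85), (array([340., 246.]), 0.74), (array([207., 328.]), 0.71), (array([288., 247.]), 0.67), (array([196., 368.]), 0.6), (array([193., 347.]), 0.48)]
caddy call [(array([278., 256.]), 0.94)]
free_bay call [(array([265., 269.]), 0.58)]
knob call [(array([267., 276.]), 0.7)]
hinge call [(array([293., 248.]), 0.81)]
catch call [(array([244., 287.]), 0.48)]
chopping_board call [(array([215., 316.]), 0.85)]
dial_timer call [(array([201., 278.]), 0.47)]
creamer call [(array([222., 254.]), 0.59)]
top [[-0.01  -0.997  0.079  0.427]
 [-1.     0.01   0.     0.063]
 [-0.001 -0.079 -0.997  1.411]
 [ 0.     0.     0.     1.   ]]
spice_b call [(array([250., 127.]), 0.88), (array([232., 423.]), 0.69), (array([261., 434.]), 0.67), (array([221., 198.]), 0.59), (array([221., 179.]), 
[... 303 characters left out ...]
, 195.]), 0.75)]
hinge call [(array([232., 164.]), 0.54)]
catch call [(array([232., 246.]), 0.44), (array([220., 203.]), 0.44)]
chopping_board call [(array([231., 338.]), 0.72)]
dial_timer call []
creamer call []
{'clock': 1.1, 'joint_pos': array([ 1.144,  0.469, -0.049,  1.533,  0.024,  1.141, -0.082]), 'joint_vel': array([-0.001,  0.   ,  0.001, -0.   , -0.001,  0.001,  0.   ]), 'tau': array([ -0.   , -50.784,  -0.081, -23.646,  -0.061,   0.031,   0.   ]), 'tcp_pos': array([ 0.262, -0.622,  0.223]), 'tcp_rot': array([3.08 , 0.621, 0.   ]), 'wrist_force': array([ 0.411,  0.507, -0.24 ]), 'wrist_torque': array([-0.048,  0.015,  0.003]), 'grip_force': 0.0, 'gripper_width': 1.0029828006455568}
```

View pics/side0.png

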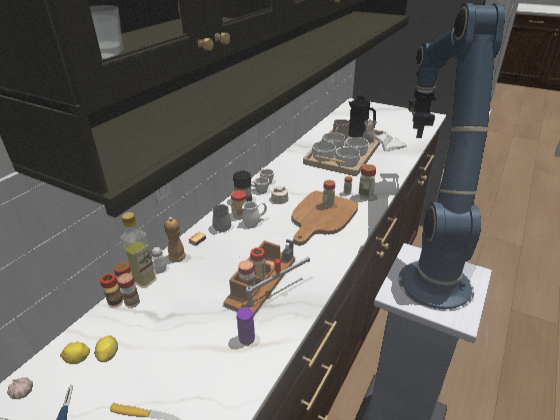

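View pics/top0.png

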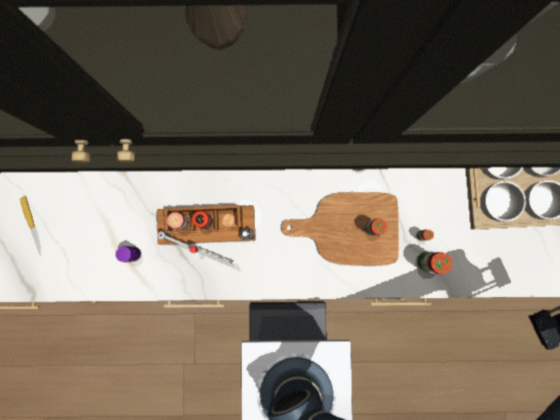

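Run:
```python
from h import *
np.set_printoptions(precision=3,suppress=True)
print(calibration("top")["intrinsics"])
a=cv2.imread("pics/side0.png");b=cv2.imread("pics/top0.png")
A=cv2.resize(a[160:230,290:390],(800,560)[::1],interpolation=cv2.INTER_CUBIC)[:300] if 0 else cv2.resize(a[160:220,310:400],(390,260),interpolation=cv2.INTER_CUBIC)
B=cv2.resize(b[205:280,350:460],(390,266),interpolation=cv2.INTER_CUBIC)[:260]
C=cv2.resize(a[230:320,220:320],(390,330),interpolation=cv2.INTER_CUBIC)
D=cv2.resize(b[195:280,150:265],(390,288),interpolation=cv2.INTER_CUBIC)
D=cv2.copyMakeBorder(D,0,42,0,0,cv2.BORDER_CONSTANT)
cv2.imwrite("pics/crop.png",np.vstack([np.hstack([A,B]),np.hstack([C,D])]))
def tri(s,t):
    o1,d1=ray("side",s);o2,d2=ray("top",t)
    A=np.c_[d1,-d2];x=np.linalg.lstsq(A,o2-o1,rcond=None)[0];p=o1+d1*x[0];q=o2+d2*x[1];return (p+q)/2,np.linalg.norm(p-q)
for n,s,t in[("jar origin",(207,328),(224,374)),("knob",(267,276),(247,195)),("hinge",(293,248),(232,164)),("catch",(244,287),(232,246)),("bay",(265,269),(220,228)),("caddy",(278,256),(223,207)),("board",(215,316),(231,338))]:
    print(n,tri(s,t))
for n,z,s,t in[("jar",.018,(207,328),(224,374)),("knob",.114,(267,276),(247,195)),("hinge",.076,(293,248),(232,164)),("catch",.076,(244,287),(232,246)),("bay",.018,(265,269),(220,228)),("caddy",0,(278,256),(223,207))]:
    print(n,atz("side",s,z),atz("top",t,z))
# segment red caps in top picture
hsv=cv2.cvtColor(b,cv2.COLOR_BGR2HSV)
m=(((hsv[:,:,0]<10)|(hsv[:,:,0]>172))&(hsv[:,:,1]>150)&(hsv[:,:,2]>80)).astype(np.uint8)
n,l,st,ce=cv2.connectedComponentsWithStats(m)
for i in range(1,n):
    if st[i,4]>15: print("red",st[i],ce[i],atz("top",ce[i][::-1],.124))
```

```text
[[472.674   0.    272.668]
 [  0.    472.674 209.214]
 [  0.      0.      1.   ]]
jar origin (array([ 0.488, -0.242, -0.003]), np.float64(0.008978028081657517))
knob (array([0.427, 0.278, 0.105]), np.float64(0.0019456282958303177))
hinge (array([0.47 , 0.373, 0.059]), np.float64(0.004185634136598717))
catch (array([0.467, 0.138, 0.08 ]), np.float64(0.0037123935217798017))
bay (array([0.505, 0.195, 0.015]), np.float64(0.0039179263437603565))
caddy (array([0.505, 0.262, 0.01 ]), np.float64(0.01319337008320108))
board (array([ 0.476, -0.124,  0.033]), np.float64(0.011408588519107372))
jar [ 0.472 -0.214  0.018] [ 0.491 -0.235  0.018]
knob [0.422 0.286 0.114] [0.428 0.277 0.114]
hinge [0.459 0.386 0.076] [0.471 0.371 0.076]
catch [0.468 0.133 0.076] [0.469 0.139 0.076]
bay [0.502 0.197 0.018] [0.507 0.195 0.018]
caddy [ 0.517  0.255 -0.   ] [0.5  0.26 0.  ]
red [191 210  18  18 208] [199.899 218.514] [0.506 0.262 0.124]
red [371 218  16  17 136] [378.118 226.228] [ 0.48  -0.223  0.124]
red [422 231  11   8  37] [425.973 234.838] [ 0.455 -0.353  0.124]
red [190 247   7   5  30] [193.1   248.967] [0.423 0.28  0.124]
red [430 253  22  21 234] [439.88  262.551] [ 0.38  -0.388  0.124]
```

View pics/crop.png

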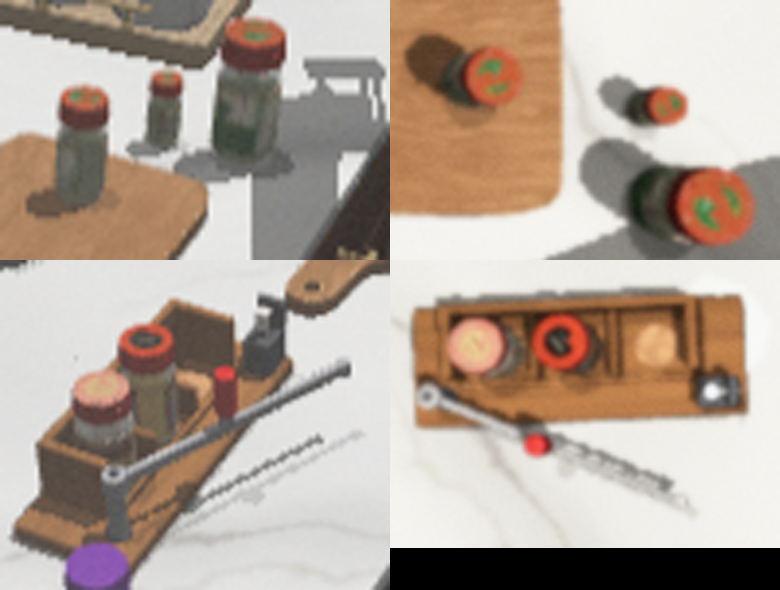

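The board jar at top (378,226), side (329,184) is the wanted one: green, middle-sized. Look-alikes are the small one at top (426,235), the large one at (436,263) and the purple one at (127,254). The empty bay, with its cork showing, is at (228,220). The bar is open, with its red knob at (194,248).

Run:
```python
from h import *
from scipy.optimize import least_squares
np.set_printoptions(precision=4,suppress=True)
f=lambda u,v,z:atz("top",(195+(v-260)/3.39,150+(u-390)/3.39),z)
print("jar1",f(476,345,.124),"cork",f(655,345,.018))
print("hinge top",f(428,397,.085),"knob top",f(537,445,.136),"roller",f(712,391,.08))
print("base front",f(415,427,.01),f(747,412,.01))
print("backpanel top",f(440,300,.08),f(692,290,.08))
# caddy fit: pose x,y,yaw from top pixel points
L=[((-.0,.068,.124),(476,345)),((0,0,.124),None),((0,-.068,.018),(655,345)),((-.038,.116,.083),(428,397)),((-.063,.145,.012),(415,427)),((-.063,-.145,.012),(747,412))]
def px(p): return (195+(p[1]-260)/3.39,150+(p[0]-390)/3.39) if p else (218.5,199.6)
def w(q,c):
    s,k=np.sin(q[2]),np.cos(q[2]);return [q[0]+k*c[0]-s*c[1],q[1]+s*c[0]+k*c[1],c[2]]
r=least_squares(lambda q:np.ravel([np.subtract(proj("top",w(q,c)),px(p)) for c,p in L]),[.505,.26,0.03],loss="soft_l1")
q=r.x;print("caddy",q,r.fun.reshape(-1,2))
print("bay",w(q,(0,-.068,.018)),"hinge",w(q,(-.038,.116,.076)),"side proj bay",proj("side",w(q,(0,-.068,.018))))
print("jar cap side-cam",atz("side",(184,329.2),.124),proj("side",[.48,-.224,.124]))
for s in[(100,250),(60,320)]:
    o,d=ray("side",s)
    for x in(.55,.6,.65,.7): print(s,o+d*(x-o[0])/d[0], proj("top",o+d*(x-o[0])/d[0]))
R=cv2.Rodrigues(get_obs()["tcp_rot"])[0];print(R)
```

```text
jar1 [0.5021 0.3289 0.124 ] cork [0.5067 0.1949 0.018 ]
hinge top [0.4617 0.3763 0.085 ] knob top [0.4215 0.2775 0.136 ] roller [0.4644 0.1418 0.08  ]
base front [0.4376 0.4052 0.01  ] [0.4478 0.1155 0.01  ]
backpanel top [0.5425 0.3682 0.08  ] [0.5488 0.158  0.08  ]
caddy [0.505  0.2623 0.0371] [[-0.1306 -0.5011]
 [ 0.2696  0.1804]
 [-0.2678  0.1927]
 [-0.3363  0.016 ]
 [ 0.3376 -0.0445]
 [ 0.1285  0.1323]]
bay [np.float64(0.5074938802016296), np.float64(0.19432134493791609), 0.018] hinge [np.float64(0.46269604486900795), np.float64(0.37678546181987), 0.076] side proj bay [np.float64(263.93565471385705), np.float64(267.9239549460484)]
jar cap side-cam [ 0.4735 -0.2158  0.124 ] [np.float64(182.6328185369228), np.float64(328.5334155742439)]
(100, 250) [0.55   0.1876 0.5753] [np.float64(178.19867687741555), np.float64(202.50748053693704)]
(100, 250) [0.6    0.1133 0.5429] [np.float64(153.66203867150853), np.float64(245.07200815373432)]
(100, 250) [0.65   0.039  0.5105] [np.float64(131.06744172111547), np.float64(284.26761179816026)]
(100, 250) [ 0.7    -0.0352  0.4781] [np.float64(110.19309827244575), np.float64(320.4790341106723)]
(60, 320) [ 0.55   -0.25    0.5748] [np.float64(175.76722971428575), np.float64(447.7490364467689)]
(60, 320) [ 0.6    -0.3596  0.5424] [np.float64(151.15218971527526), np.float64(499.20626958374555)]
(60, 320) [ 0.65   -0.4693  0.5099] [np.float64(128.48601469347219), np.float64(546.5894407046261)]
(60, 320) [ 0.7    -0.5789  0.4775] [np.float64(107.5460696550591), np.float64(590.3639636694644)]
[[ 0.9219  0.3874  0.0001]
 [ 0.3874 -0.9219 -0.    ]
 [ 0.      0.0001 -1.    ]]
```

Request:
move_arm([
  [0.3,-0.24,0,0,0,-0.11,100],
  [0.6,-0.47,0,0,0,-0.22,100],
  [0.888,-0.706,0,0,0,-0.33,100],
  [0.888,-0.706,0,0,0,-0.385,100],
  [0.888,-0.706,0,0,0,-0.385,100],
  [0.888,-0.706,0,0,0,-0.385,100],
  [0.888,-0.706,0,0,0,-0.385,100],
  [0.888,-0.706,0,0,0,-0.385,100],
  [0.888,-0.706,0,0,0,-0.385,100],
])

```text
clock: 2.22
tcp_pos: [0.3705, -0.4234, 0.2226]
tcp_rot: [2.182, 2.26, -0.0]
wrist_force: [0.8, -0.2, -0.1]
gripper_width: 0.998
grip_force: 0.0
```

```bash
cat >> h.py <<'E'
def rel(p):
    s=get_obs();R=cv2.Rodrigues(s["tcp_rot"])[0];return (R.T@(np.array(p)-s["tcp_pos"])/.2).round(4)
def st():
    s=get_obs();R=cv2.Rodrigues(s["tcp_rot"])[0];print(s["clock"],s["tcp_pos"].round(4),"yaw_y",np.arctan2(R[1,1],R[0,1]).round(4),"Rz",R[:,2].round(3),"w",s["gripper_width"],s["grip_force"],s["wrist_force"].round(2),s["joint_pos"].round(2))
E
python3 -c "
from h import *
st();print(rel((.48,-.224,.2)),rel((.48,-.224,.094)))"
```

```text
2.225 [ 0.3705 -0.4234  0.2226] yaw_y 0.0351 Rz [ 0. -0. -1.] w 0.9984959664193488 0.0 [ 0.83 -0.24 -0.09] [ 1.06  0.31 -0.36  1.79  0.12  1.06  0.7 ]
[0.9772 0.5821 0.113 ] [0.9773 0.5821 0.643 ]
```

Request:
move_arm([
  [0.3,0.18,0.04,0,0,0,100],
  [0.6,0.36,0.08,0,0,0,100],
  [0.9,0.54,0.11,0,0,0,100],
  [0.977,0.582,0.11,0,0,0,100],
  [0.977,0.582,0.25,0,0,0,100],
  [0.977,0.582,0.4,0,0,0,100],
  [0.977,0.582,0.55,0,0,0,100],
  [0.977,0.582,0.643,0,0,0,100],
  [0.977,0.582,0.643,0,0,0,100],
  [0.977,0.582,0.643,0,0,0,100],
])

```text
clock: 3.48
tcp_pos: [0.4805, -0.224, 0.0948]
tcp_rot: [2.18, 2.26, 0.001]
wrist_force: [0.5, -0.2, 0.8]
gripper_width: 0.996
grip_force: 0.0
```

```bash
python3 -c "
from h import *
st()
a=cv2.resize(capture('side')[140:240,280:400],(600,500));b=cv2.resize(capture('top')[190:260,340:410],(500,500)) if 0 else None
cv2.imwrite('pics/g1.png',a[:,:,::-1])"
```

```text
3.475 [ 0.4805 -0.224   0.0948] yaw_y 0.0362 Rz [ 0.001 -0.001 -1.   ] w 0.9960461945623117 0.0 [ 0.49 -0.17  0.82] [ 0.7   0.42 -0.43  1.98  0.24  0.78  0.16]
```

View pics/g1.png

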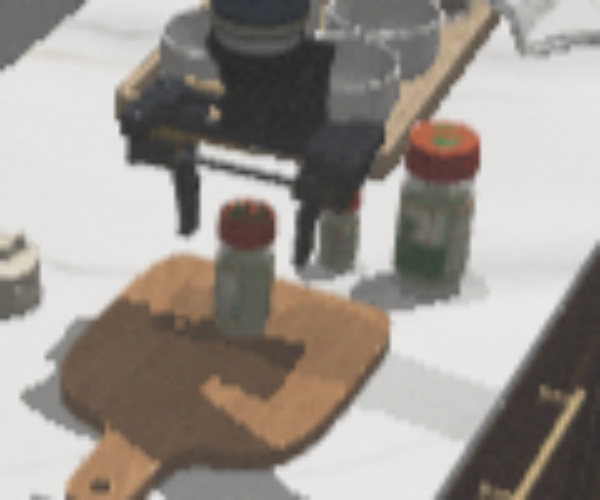

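Fingers straddle the board jar's cap at crop (248,222), with the tips at about the cap's lower edge. Closing.

Request:
move_arm([
  [0,0,0,0,0,0,0],
  [0,0,0,0,0,0,0],
  [0,0,0,0,0,0,0],
  [0,0,0,0,0,0,0],
  [0,0,0,0,0,0,0],
  [0,0,0,0,0,0,0],
  [0,0,-0.1,0,0,0,0],
  [0,0,-0.25,0,0,0,0],
  [0,0,-0.5,0,0,0,0],
  [0,0,-0.54,0,0,0,0],
])

```text
clock: 4.78
tcp_pos: [0.4817, -0.2243, 0.2051]
tcp_rot: [2.176, 2.257, 0.003]
wrist_force: [-0.5, 0.2, -1.2]
gripper_width: 0.504
grip_force: 30.0
```

```bash
python3 -c "
from h import *
st();print(rel((.49,-.02,.2)))"
```

```text
4.775 [ 0.4817 -0.2243  0.2051] yaw_y 0.0365 Rz [ 0.006 -0.003 -1.   ] w 0.5043225199780245 30.000492290128022 [-0.52  0.17 -1.23] [ 0.75  0.29 -0.47  1.88  0.15  1.01  0.25]
[1.0193 0.0788 0.023 ]
```

Request:
move_arm([
  [0.25,0.02,0,0,0,0,0],
  [0.5,0.04,0,0,0,0,0],
  [0.75,0.06,0,0,0,0,0],
  [1.0,0.079,0,0,0,0,0],
  [1.0,0.079,0,0,0,0,0],
])

```text
clock: 5.4
tcp_pos: [0.4874, -0.0187, 0.2013]
tcp_rot: [-2.17, -2.269, -0.001]
wrist_force: [0.1, -0.7, -1.0]
gripper_width: 0.507
grip_force: 30.0
```

```bash
python3 -c "
from h import *
st();print(rel((.5075,.1943,.2)))"
```

```text
5.4 [ 0.4874 -0.0187  0.2013] yaw_y 0.045 Rz [-0.001  0.002 -1.   ] w 0.5065586949866224 30.000572075368837 [ 0.05 -0.69 -0.96] [ 0.46  0.24 -0.59  1.96  0.15  0.99 -0.16]
[1.0594 0.1482 0.0081]
```

Request:
move_arm([
  [0.25,0.03,0,0,0,0,0],
  [0.5,0.07,0,0,0,0,0],
  [0.75,0.11,0,0,0,0,0],
  [1.0,0.148,0,0,0,0,0],
  [1.0,0.148,0,0,0,0,0],
  [1.0,0.148,0,0,0,0,0],
  [1.0,0.148,0,0,0,0,0],
])

```text
clock: 6.28
tcp_pos: [0.5106, 0.1752, 0.2013]
tcp_rot: [2.184, 2.258, -0.003]
wrist_force: [0.1, -0.1, -1.2]
gripper_width: 0.498
grip_force: 30.0
```

```bash
python3 -c "
from h import *
st();print(rel((.5075,.1943,.13)),rel((.5075,.1943,.096)))"
```

```text
6.275 [0.5106 0.1752 0.2013] yaw_y 0.0333 Rz [-0.001 -0.002 -1.   ] w 0.498464449090389 30.00043404637836 [ 0.12 -0.12 -1.18] [ 0.12  0.34 -0.65  1.85  0.24  1.03 -0.6 ]
[ 0.0963 -0.0122  0.3564] [ 0.0966 -0.012   0.5264]
```

Request:
move_arm([
  [0.096,-0.012,0.1,0,0,0,0],
  [0.096,-0.012,0.28,0,0,0,0],
  [0.096,-0.012,0.28,0,0,0,0],
  [0.096,-0.012,0.28,0,0,0,0],
  [0.096,-0.012,0.28,0,0,0,0],
])

```text
clock: 6.9
tcp_pos: [0.5085, 0.1966, 0.1474]
tcp_rot: [2.181, 2.259, 0.004]
wrist_force: [-0.1, -0.7, -1.6]
gripper_width: 0.502
grip_force: 30.0
```

```bash
python3 -c "
from h import *
st();print(rel((.5075,.1943,.096)))
a=cv2.resize(capture('side')[200:320,210:330],(600,600));cv2.imwrite('pics/p1.png',a[:,:,::-1])"
```

```text
6.9 [0.5085 0.1966 0.1474] yaw_y 0.0354 Rz [ 0.003  0.001 -1.   ] w 0.5020836142445539 30.000681490637362 [-0.1  -0.66 -1.62] [ 0.05  0.41 -0.63  1.9   0.3   0.93 -0.69]
[-0.0115 -0.006   0.257 ]
```

View pics/p1.png

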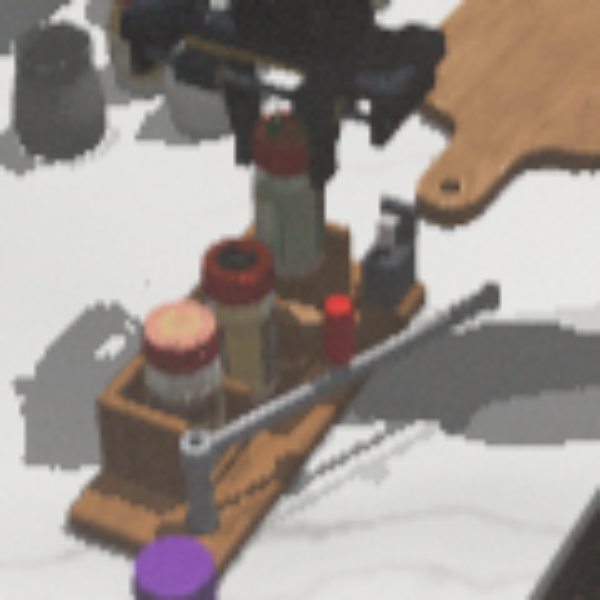

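The jar hangs upright over the empty bay, at crop (288,220), and the keeper bar is clear. Lowering.

Request:
move_arm([
  [-0.012,-0.006,0.08,0,0,0,0],
  [-0.012,-0.006,0.16,0,0,0,0],
  [-0.012,-0.006,0.22,0,0,0,0],
  [-0.012,-0.006,0.25,0,0,0,0],
  [-0.012,-0.006,0.257,0,0,0,0],
  [-0.012,-0.006,0.257,0,0,0,0],
  [-0.012,-0.006,0.257,0,0,0,0],
])

```text
clock: 7.82
tcp_pos: [0.5066, 0.1944, 0.095]
tcp_rot: [2.18, 2.261, 0.001]
wrist_force: [-0.6, 0.2, -1.1]
gripper_width: 0.501
grip_force: 30.0
```

```bash
python3 -c "
from h import *
st()"
```

```text
7.825 [0.5066 0.1944 0.095 ] yaw_y 0.0365 Rz [ 0.001  0.    -1.   ] w 0.5012949145767972 30.000332035124302 [-0.64  0.24 -1.15] [ 0.02  0.48 -0.6   1.95  0.36  0.82 -0.74]
```

Request:
move_arm([
  [0,0,0.007,0,0,0,0],
  [0,0,0.007,0,0,0,0],
  [0,0,0.007,0,0,0,80],
  [0,0,0.007,0,0,0,80],
  [0,0,0.007,0,0,0,80],
  [0,0,0.007,0,0,0,80],
  [0,0,-0.1,0,0,0,80],
  [0,0,-0.3,0,0,0,80],
  [0,0,-0.5,0,0,0,80],
  [0,0,-0.5,0,0,0,80],
])

```text
clock: 9.07
tcp_pos: [0.5081, 0.1955, 0.1977]
tcp_rot: [2.178, 2.259, 0.01]
wrist_force: [-0.2, 0.0, -1.0]
gripper_width: 0.8
grip_force: 0.0
```

Run:
```python
from h import *
st()
# knob angle/start and path: finger centre 24mm (+gap) behind knob, perpendicular to bar
q=[.505,.2623,.0371];H=np.array([.4627,.3768])
k=np.array([.4235,.279]);v=k-H;print("len",np.linalg.norm(v),"ang",np.arctan2(-v[0],-v[1])+q[2])
for a in(.45,.4,.3,.2,.1,.05,0):
    t=a-q[2];kk=H+.105*np.array([-np.sin(t),-np.cos(t)]);n=np.array([np.cos(t),-np.sin(t)]);print(a,kk.round(4),n.round(3))
a=cv2.resize(capture('side')[200:320,210:330],(600,600));cv2.imwrite('pics/p2.png',a[:,:,::-1])
print(rel((.37,.265,.2)))
```

```text
9.075 [0.5081 0.1955 0.1977] yaw_y 0.0364 Rz [ 0.007  0.002 -1.   ] w 0.8000501565612831 0.0 [-0.23  0.05 -1.05] [ 0.09  0.35 -0.66  1.85  0.25  1.02 -0.64]
len 0.10536356106358592 ang 0.4183113470343524
0.45 [0.4206 0.2806] [ 0.916 -0.401]
0.4 [0.4254 0.2786] [ 0.935 -0.355]
0.3 [0.4354 0.2754] [ 0.966 -0.26 ]
0.2 [0.4457 0.2732] [ 0.987 -0.162]
0.1 [0.4561 0.272 ] [ 0.998 -0.063]
0.05 [0.4613 0.2718] [ 1.    -0.013]
0 [0.4666 0.2719] [0.999 0.037]
[ 0.377  -0.6714 -0.0232]
```

View pics/p2.png

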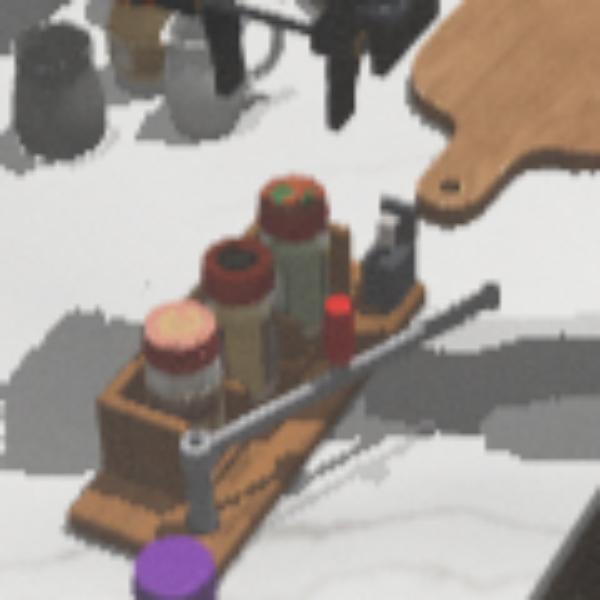

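The jar stands upright in its bay, with its cap at crop (293,195). The arm is clear and the knob is at crop (340,310), so next I go to a point in front of the knob with the fingers shut.

Request:
move_arm([
  [0.15,-0.25,-0.02,0,0,0,0],
  [0.3,-0.5,-0.02,0,0,0,0],
  [0.377,-0.671,-0.02,0,0,0,0],
  [0.377,-0.671,-0.02,0,0,0,0],
  [0.377,-0.671,-0.02,0,0,0,0],
  [0.377,-0.671,0.15,0,0,0,0],
  [0.377,-0.671,0.3,0,0,0,0],
  [0.377,-0.671,0.47,0,0,0,0],
  [0.377,-0.671,0.47,0,0,0,0],
  [0.377,-0.671,0.47,0,0,0,0],
])

```text
clock: 10.38
tcp_pos: [0.3705, 0.2649, 0.1011]
tcp_rot: [-2.182, -2.26, -0.001]
wrist_force: [-0.5, -0.1, 1.0]
gripper_width: 0.003
grip_force: 0.0
```

```bash
python3 -c "
from h import *
st()
for p in [(.395,.272,.103),(.42,.272,.103),(.435,.272,.103),(.4426,.272,.103)]: print(rel(p))"
```

```text
10.375 [0.3705 0.2649 0.1011] yaw_y 0.0353 Rz [ 0.001  0.001 -1.   ] w 0.0033021360301378837 0.0 [-0.53 -0.06  1.04] [-0.13  0.36 -0.7   2.13  0.33  0.76 -1.  ]
[ 0.031   0.1239 -0.0095]
[ 0.0266  0.2488 -0.0094]
[ 0.024   0.3238 -0.0094]
[ 0.0226  0.3618 -0.0094]
```

Push gently to roughly 0.12 rad first.

Request:
move_arm([
  [0.03,0.06,-0.01,0,0,0,0],
  [0.03,0.11,-0.01,0,0,0,0],
  [0.028,0.15,-0.01,0,0,0,0],
  [0.027,0.19,-0.01,0,0,0,0],
  [0.026,0.22,-0.01,0,0,0,0],
  [0.025,0.25,-0.01,0,0,0,0],
  [0.025,0.28,-0.01,0,0,0,0],
  [0.025,0.3,-0.01,0,0,0,0],
  [0.025,0.3,-0.01,0,0,0,0],
])

```text
clock: 11.5
tcp_pos: [0.4297, 0.2721, 0.1026]
tcp_rot: [2.181, 2.261, 0.001]
wrist_force: [0.4, -0.0, -0.3]
gripper_width: 0.004
grip_force: 0.0
```

```bash
python3 -c "
from h import *
st()
a=cv2.resize(capture('side')[210:300,220:340],(800,600));cv2.imwrite('pics/k1.png',a[:,:,::-1])
capture('top');print([(d['position'],d['conf']) for d in mark_of('top','knob')])"
```

```text
11.5 [0.4297 0.2721 0.1026] yaw_y 0.0363 Rz [ 0.001  0.001 -1.   ] w 0.004397480640119831 0.0 [ 0.44 -0.01 -0.27] [-0.11  0.43 -0.66  2.01  0.36  0.81 -0.95]
[]
```

View pics/k1.png

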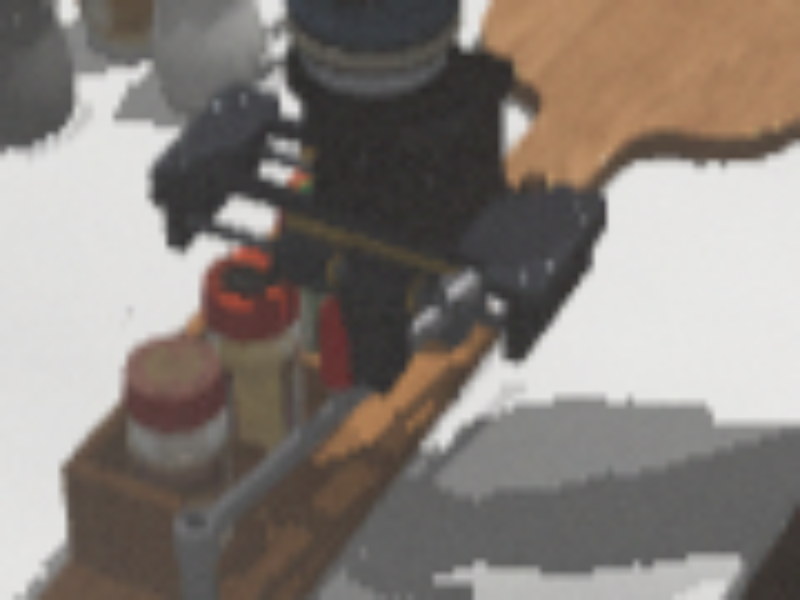

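The finger is pushing the knob at crop (335,345) and the bar is nearly shut. Pushing on in small steps.

Request:
move_arm([
  [0,0.015,0,0,0,0,0],
  [0,0.03,0,0,0,0,0],
  [0,0.045,0,0,0,0,0],
  [0,0.055,0,0,0,0,0],
  [0,0.06,0,0,0,0,0],
  [0,0.06,0,0,0,0,0],
])

```text
clock: 12.4
tcp_pos: [0.4398, 0.2721, 0.1023]
tcp_rot: [-2.179, -2.262, 0.004]
wrist_force: [-5.0, 0.2, 2.6]
gripper_width: 0.007
grip_force: 2.7
```

Request:
move_arm([
  [0,0.01,0,0,0,0,0],
  [0,0.02,0,0,0,0,0],
  [0,0.03,0,0,0,0,0],
  [0,0.03,0,0,0,0,0],
])

```text
clock: 12.9
tcp_pos: [0.4465, 0.2721, 0.1023]
tcp_rot: [2.18, 2.262, -0.002]
wrist_force: [-3.8, -1.8, -0.2]
gripper_width: 0.01
grip_force: 2.1
```

Request:
move_arm([
  [0,0.008,0,0,0,0,0],
  [0,0.016,0,0,0,0,0],
  [0,0.016,0,0,0,0,0],
  [0,0.016,0,0,0,0,0],
])

```text
clock: 13.4
tcp_pos: [0.4467, 0.272, 0.102]
tcp_rot: [-2.178, -2.261, 0.011]
wrist_force: [-10.3, -2.3, 5.2]
gripper_width: 0.005
grip_force: 6.0
```

It stalled at 10 N, so the bar is at its stop. Retreating forwards and up, then looking.

Request:
move_arm([
  [0,-0.05,0,0,0,0,0],
  [0,-0.15,0,0,0,0,0],
  [0,-0.25,0,0,0,0,0],
  [0,-0.25,-0.2,0,0,0,0],
  [0,-0.25,-0.5,0,0,0,0],
  [-0.3,-0.25,-0.6,0,0,0,0],
  [-0.6,-0.25,-0.6,0,0,0,0],
  [-0.9,-0.2,-0.6,0,0,0,0],
  [-1,-0.2,-0.6,0,0,0,0],
  [-1,-0.2,-0.6,0,0,0,0],
])

```text
clock: 14.65
tcp_pos: [0.4179, 0.07, 0.2227]
tcp_rot: [2.184, 2.257, 0.001]
wrist_force: [-0.1, 1.2, 0.3]
gripper_width: 0.006
grip_force: 0.0
```

Run:
```python
from h import *
st()
a=cv2.resize(capture('side')[215:315,215:315],(400,400));t=capture('top');b=cv2.resize(t[190:270,145:265],(400,267))
b=cv2.copyMakeBorder(b,0,133,0,0,cv2.BORDER_CONSTANT)
cv2.imwrite('pics/e1.png',np.hstack([a,b])[:,:,::-1])
print([(d['position'],d['conf']) for d in mark_of('top','knob')],proj("top",(.4666,.2719,.114)))
```

```text
14.65 [0.4179 0.07   0.2227] yaw_y 0.0328 Rz [ 0.001 -0.001 -1.   ] w 0.006154466882389121 0.0 [-0.06  1.23  0.28] [ 0.35  0.1  -0.64  2.06  0.07  1.   -0.3 ]
[([232.4, 201.4], 0.73)] [np.float64(232.98908438543052), np.float64(196.8049883581731)]
```

View pics/e1.png

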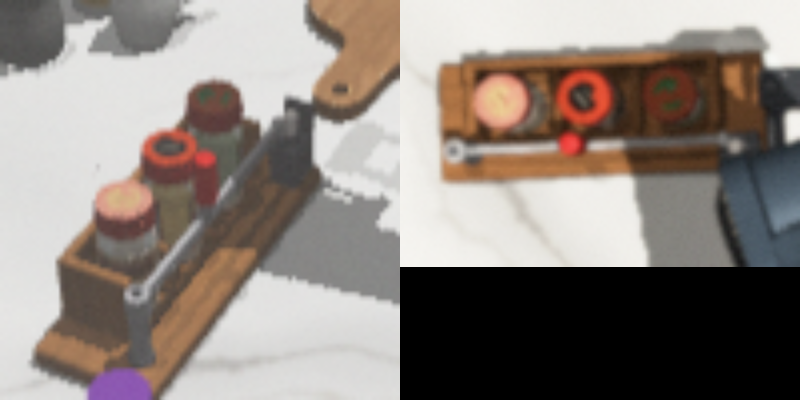

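The bar lies along the caddy's front into the catch, with the knob at row 232.4 against 233.0 predicted for shut. The jar stands upright in its bay, and nothing is being touched.

```bash
python3 -c "
from workcell import hand_in
print(hand_in())"
```

```text
the job is handed in; nothing more can be done
None
```

I stood the middle-sized green jar (spice_b) upright in the caddy's empty bay and let go of it. I then pushed the keeper bar shut into its catch and handed the job in at about 15 s; in the last pictures the bar looked fully shut, but no verdict came back.

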